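# Hang the brush caddy on its twin-pin board

### The job

Take the wooden brush caddy by its red rib and hang it on the green board: both holes of its back plate over the two brass-headed pins, pressed back against the spring pad and then lowered so that the heads hold it, upright and level, and let go. The pin strip is clamped somewhere off the board's middle, so find the pins and go slowly and gently, for even a brisk knock counts: never push the caddy against the board, its pins or its rail with more than 30 N. Leave everything else on the table where it is.

Things in the scene. Friction and masses are not known exactly. Their poses are not given: they have to be found in the camera images.
- caddy_grip (a point): Caddy: open wooden tray 78 mm deep, 150 wide, walls 35 high, upright back plate, 0.2-0.45 kg; stands upright on the table at first. Held by its red upright rib: 20 mm wide along y, 26 deep along x, top 100 mm above the underside. Point: rib's middle in plan, 85 mm above the underside. Axes: z up, x from back plate to tray front, y along the width.
- caddy_plate (a point): Middle of the rear face of the caddy's back plate, 50 mm behind caddy_grip and at its height; same axes. The plate is 6 mm thick, 150 wide, 110 high, with two square through holes 20 x 20 mm centred 45 mm to either side (y) of this point, at its height.
- board: Hanging board, fixed: green upright panel 240 mm wide, top 185 mm above the table, on a dark foot 20 mm high reaching 45 mm out in front. Origin: on the table below the middle of the panel's front face. Axes: x out of the front face (as the pins point, away from the robot), y along the width, z up.
- board_mid (a point): Middle of the panel's front face at the pins' height, 155 mm up; axes as the board. Two level pins 90 mm apart stand on a strip clamped up to 16 mm to either side (y) of here, differing every time. Pin: shank 8 mm across to x = 22 mm, then a brass head 16 mm across from x = 22 to 28 mm, its front rim bevelled 1 mm.
- pad_mid (a point): Nominal face of the black rubber spring pad between the pins: 22 mm in front of board_mid (the pad shifts sideways with the strip; this point does not). 44 x 18 mm; can be pushed back 11 mm, pushing out with 2 N at first, 5 N at 9 mm. It pushes the caddy off the pins if the caddy is let go before being lowered behind the heads.
- rail_mid (a point): Middle of the front of the fixed light wooden stop rail, 13 mm in front of the panel, 85 mm up (20 mm high, 200 wide). To hang: plate over both heads, pressed back against the pad until its rear face is 13 to 15.5 mm from the panel (at the rail or nearly), then down 6 mm so that the holes' top edges rest on the shanks behind the heads.
- pigment_jar: Bystander: amber jar, 60 mm across, 75 mm high. Origin at its underside.
- pigment_jar2: Bystander: terracotta jar, 60 mm across, 75 mm high. Origin at its underside.
- book: Bystander: white book, 150 x 210 x 22 mm, flat. Origin at its underside.
- mug: Bystander: white mug, 80 mm across, 90 mm high. Origin at its underside.
- gilt_frame: Bystander: small gilded frame lying flat, 120 x 140 x 18 mm. Origin at its underside.
- cork_block: Bystander: cork sanding block, 50 x 90 x 30 mm. Origin at its underside.
- screwdriver: Bystander: screwdriver with a dark wooden handle, lying on the table.
- glue: Bystander: white bottle with orange cap, 60 mm across, 150 mm high. Origin at its underside.
There are look-alikes about, which are no part of the job. What is shaped like the part that bears caddy_grip but black, orange or purple is not meant.

How it is judged:
By the outcome, as a careful person would: the job done as asked, in the order asked, and still so for the second after the job is handed in, with the robot touching nothing.
It also fails if it takes over 61 s, if anything falls off the work surface, if the arm or the gripper's body presses on something with over 40 N, if the wrist force passes 120 N, or if a joint passes its speed limit or range.

### The arm

A 6-joint arm with a two-finger parallel gripper is mounted at the origin on the work surface. World frame = base frame: x ahead of the robot, y to its left, z up, the work surface at z = 0. Lengths are in m, angles in rad, forces in N, time in s.
With the tool pointing down it reaches from about 0.35 to 0.85 m from the base axis. Payload 8.1 kg.
Tool frame: the origin (TCP) lies at the very end of the fingers, on their centre line; the grasp point (between the pads) lies robot.tcp_to_grasp behind it (robot.tcp_to_grasp is the distance from the TCP to the grasp point, in m); z points along the fingers, y is the line along which they close (so a half turn about z gives the same grasp; the last joint's range is limited). The gripper opens to 93 mm and grips with 3 to 60 N. Pads are 15 mm wide; open, the fingers measure 128 mm over their backs; the gripper's body (75 mm by 188 mm) begins 65 mm behind the grasp point.
Start: joints at [1.251, 0.13, 1.488, -0, 1.523, -0.085], TCP at [0.14, 0.584, 0.185] pointing down, gripper open.
Joint ranges: [-2.96, 2.96], [-0.89, 2.26], [0.02, 2.5], [-1.34, 4.48], [0, 2.73], [-2.66, 2.66]. Speed limits (rad/s): [2.39, 2.39, 2.79, 3.14, 3.14, 3.14].

### API

Orientations are given as a rotation vector (axis times angle).
In Python, from plant import robot gives the robot as it stands. The module is installed in compiled form; this text tells all that it offers.
- The arm moves only by the shell command python3 -m pendant 'ROWS' [FORCE]. ROWS is JSON, a list that holds one entry, the list of rows, each a list of 5 numbers: the opening, from 0 (shut) to 1 (fully open), then the shift along the tool's x, y, z in cm, then the turn about the tool's z in degrees. In form: [[[fingers, x, y, z, roll], ...]]. A call has 1 to 8 rows; each row shifts and turns the commanded pose from where the row before left it, along the tool's axes as they then stand; what a row does not reach is not made up. A row lasts 1/10 s, in which the tool goes at most 50 mm and 8.59 degrees, less where a joint would pass 70% of its speed; a pose out of reach is approached as far as the arm can. A call is refused whole if a number of a shift passes 5 or a number of a turn 8.59, either way. A call with a gripper value outside its range is refused whole. The fingers move at their own pace and stop on an object; FORCE is the grip in N (left out, the last holds). Time passes only in rows, so rows that do not move let the fingers close. It gives the time, the measured TCP pose, the force, the opening and the grip force at its end, in the units of the state.
- robot.read_state(): the state, without advancing time (a new reading comes with each control period).
- robot.read_camera(name): name is "scene" or "top" or "wrist"; returns a dict with "img" (480x640x3 uint8, blue, green, red), "K" (3x3 intrinsics, pixels), "pose" (4x4, takes a point from camera to world coordinates). Camera axes: x right, y up, looking along -z (the intrinsics and any distortion apply to the point x, -y, -z); pixel columns grow to the right and rows downward; lengths in m; the calibration is good to about 2 mm. The wrist camera is an equidistant fisheye: a pixel r from the principal point sees the ray r / f radians off the axis. A picture is of the moment at which its call begins. There is no depth.
- robot.close_job(): hands the job in; it is judged then, once.
The state is a dict: "t": time; "q": joint angles; "dq": joint speeds; "joint_torque": joint torques, N m; "tool_pos": TCP position; "orientation": TCP orientation; "force": force on the tool from outside, world axes, zero at the start; "wrist_torque": the same for the moment, N m; "opening": finger opening in m; "gripper_force": force on a finger pad.
Only numpy, scipy, OpenCV 4.12 (cv2) and the standard library are available. Lean on these libraries where they do the work, as an engineer would, in place of code of your own. Each camera call takes 0.05 s, during which the arm holds its last target. There are 200 camera calls.

## Working session

There is one attempt and no reset: what is moved stays moved. The work goes in short steps, Python scripts to look and compute and a shell command to move; the robot and the scene stay as the last step left them, time stands still between calls to the robot, and variables do not carry over. Pictures are saved under pics/ and viewed, at most 10 in all, crops included, and the job is handed in when it is done.

```bash
mkdir -p pics
cat > h.py <<'E'
import numpy as np, cv2
from plant import robot
from scipy.spatial.transform import Rotation as R
def shot(n,f):
    c=robot.read_camera(n); cv2.imwrite('pics/'+f+'.png',c['img']); np.savez('pics/'+f+'.npz',K=c['K'],pose=c['pose'],n=n); return c
def ray(f,u,v):
    c=np.load('pics/'+f+'.npz'); K=c['K']; P=c['pose']
    x=(u-K[0,2])/K[0,0]; y=(v-K[1,2])/K[1,1]
    if str(c['n'])=='wrist':
        r=np.hypot(x,y); s=np.sin(r)/max(r,1e-9); d=np.array([x*s,-y*s,-np.cos(r)])
    else: d=np.array([x,-y,-1.])
    d=P[:3,:3]@d; return P[:3,3],d/np.linalg.norm(d)
def onz(f,u,v,z):
    o,d=ray(f,u,v); return o+d*(z-o[2])/d[2]
def tri(*obs):
    A=np.zeros((3,3));b=np.zeros(3)
    for o in obs:
        p,d=ray(*o); M=np.eye(3)-np.outer(d,d); A+=M;b+=M@p
    X=np.linalg.solve(A,b)
    res=[np.linalg.norm((np.eye(3)-np.outer(d,d))@(X-p)) for p,d in (ray(*o) for o in obs)]
    return X,res
E
python3 - <<'E'
from h import *
for n in('scene','top','wrist'):
    c=shot(n,n+'0'); print(n,c['K'].tolist(),c['pose'].round(3).tolist())
s=robot.read_state(); print(s['tool_pos'],s['orientation'],s['force'],s['opening'],robot.tcp_to_grasp)
E
```

```text
scene [[521.6952061098283, 0.0, 322.2606229748177], [0.0, 521.6952061098283, 246.6724487418795], [0.0, 0.0, 1.0]] [[-0.581, -0.565, 0.586, 1.217], [0.813, -0.421, 0.401, 0.451], [0.02, 0.71, 0.704, 1.036], [0.0, 0.0, 0.0, 1.0]]
top [[496.6277671871323, 0.0, 310.7746718997248], [0.0, 496.6277671871323, 234.9858198372862], [0.0, 0.0, 1.0]] [[0.007, 0.991, -0.137, 0.256], [-1.0, 0.007, -0.006, -0.069], [-0.005, 0.137, 0.991, 1.585], [0.0, 0.0, 0.0, 1.0]]
wrist [[371.64829954431775, 0.0, 330.5725479893474], [0.0, 371.64829954431775, 240.9413678988896], [0.0, 0.0, 1.0]] [[0.232, -0.941, -0.244, 0.072], [0.973, 0.225, 0.06, 0.599], [-0.001, -0.252, 0.968, 0.383], [0.0, 0.0, 0.0, 1.0]]
[0.13941375 0.58306367 0.18440399] [-3.67886945e-01 -3.11969884e+00  2.27903389e-03] [-0.30345526  0.15769044 -0.23848866] 0.0927191427707053 0.0188
```

View pics/scene0.png

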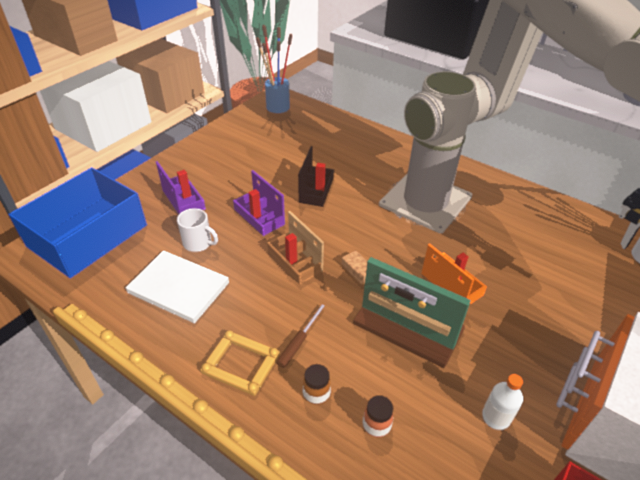

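View pics/top0.png

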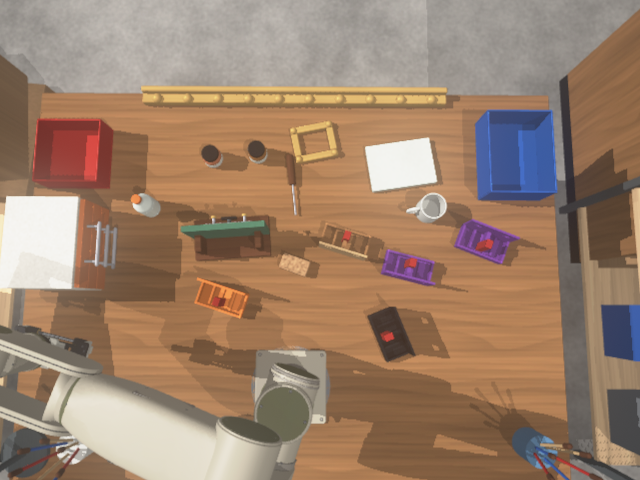

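Scene view: the wooden caddy (red rib) is at about (292,250), the green board at (415,310) with brass pins at about (386,289) and (432,301). In the top view the caddy rib is at (347,237), and the pins are at (212,218) and (243,217). I'll look closer at both.

Run:
```python
from h import *
a=cv2.imread('pics/top0.png');b=cv2.imread('pics/scene0.png')
f=lambda im,x,y,w,h,k:cv2.resize(im[y:y+h,x:x+w],None,fx=k,fy=k,interpolation=cv2.INTER_CUBIC)
# left: top crops, right scene crops ; each 100x75 at x4
t1=f(a,175,200,100,70,4);t2=f(a,300,205,100,70,4)
s1=f(b,350,255,130,91,400/130)[:280];s2=f(b,250,200,100,70,4)[:280]
s1=cv2.resize(s1,(400,280))
s2b=f(b,250,205,100,85,280/85)
o=np.vstack([np.hstack([t1,s1]),np.hstack([t2,cv2.resize(f(b,250,205,100,85,4),(400,280))])])
cv2.imwrite('pics/crops.png',o)
for n,im,(x,y,w,h) in(('top0',a,(325,220,45,35)),('scene0',b,(280,230,22,32))):
    hsv=cv2.cvtColor(im,cv2.COLOR_BGR2HSV);m=(((hsv[...,0]<6)|(hsv[...,0]>174))&(hsv[...,1]>150)&(hsv[...,2]>60)).astype(np.uint8)
    k=np.zeros_like(m);k[y:y+h,x:x+w]=1;m*=k;ys,xs=np.nonzero(m)
    print(n,m.sum(),xs.mean(),ys.mean(),xs.min(),xs.max(),ys.min(),ys.max())
```

```text
top0 60 346.31666666666666 235.41666666666666 342 350 231 240
scene0 296 291.0439189189189 247.39864864864865 285 296 233 261
```

View pics/crops.png

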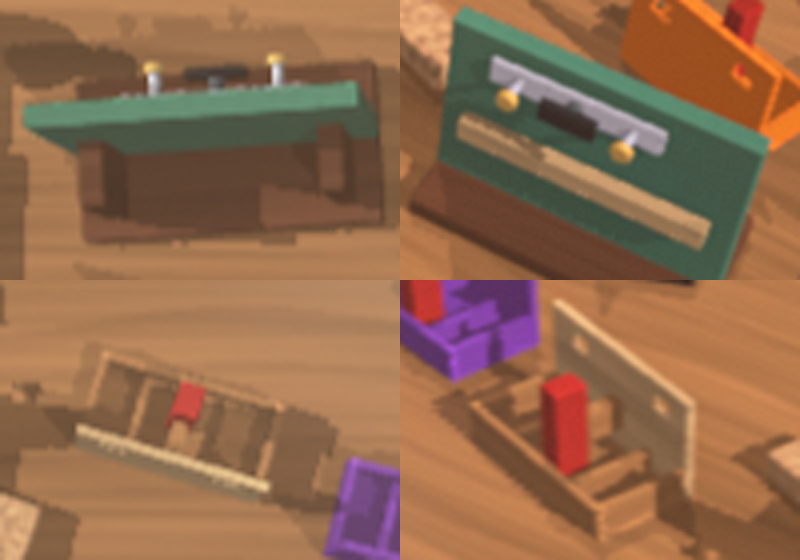

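View pics/wrist0.png

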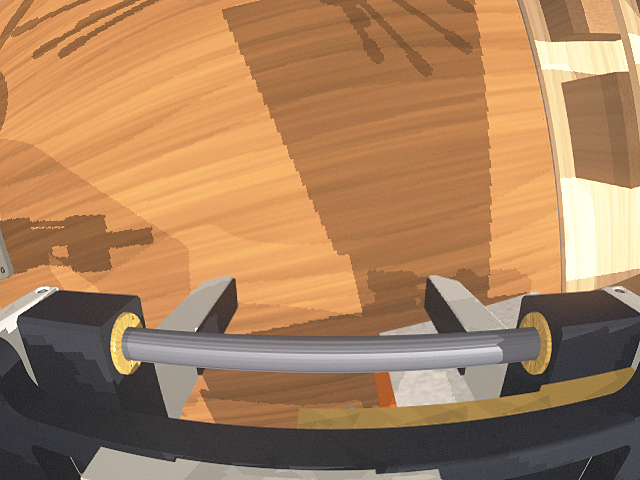

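Run:
```python
from h import *
for n,t,s in [('pin+y',(213,216.8),(422.1,304.4)),('pin-y',(243.8,215),(385.1,287.5)),('rib',(347.3,234),(291.2,236.3)),('plate+y',(319.5,242.5),(323.3,242)),('plate-y',(367,257),(289.2,212)),('board+y',(181.2,226.5),(469.6,300.5)),('board-y',(264,221),(370.1,258.2))]:
    X,r=tri(('top0',*t),('scene0',*s)); print(n,X.round(4),np.round(r,4), 'topz', onz('top0',*t,{'p':.155,'r':.1,'b':.185}[n[0]] if n[:2]!='pl' else .11).round(4), onz('scene0',*s,{'p':.155,'r':.1,'b':.185}[n[0]] if n[:2]!='pl' else .11).round(4))
```

```text
pin+y [0.5033 0.2262 0.1592] [0.0015 0.0015] topz [0.5047 0.2257 0.155 ] [0.4991 0.2264 0.155 ]
pin-y [0.5092 0.1368 0.1586] [0.0017 0.0017] topz [0.5106 0.1357 0.155 ] [0.5054 0.137  0.155 ]
rib [ 0.4618 -0.1674  0.1062] [0.003 0.003] topz [ 0.4643 -0.1704  0.1   ] [ 0.4555 -0.1687  0.1   ]
plate+y [ 0.435  -0.0844  0.113 ] [0.0025 0.0025] topz [ 0.4366 -0.0865  0.11  ] [ 0.4314 -0.0839  0.11  ]
plate-y [ 0.393  -0.2265  0.1102] [0.0019 0.0019] topz [ 0.3941 -0.2282  0.11  ] [ 0.392  -0.2248  0.11  ]
board+y [0.4675 0.3093 0.1979] [0.0035 0.0035] topz [0.4708 0.3094 0.185 ] [0.4541 0.3103 0.185 ]
board-y [0.4847 0.076  0.1947] [0.0042 0.0042] topz [0.4882 0.0732 0.185 ] [0.4743 0.0753 0.185 ]
```

Pin spacing comes out at 90 mm and the heights are plausible. Board yaw is about +4°, caddy yaw about -16.5°, and the rib is at (0.462,-0.169). Next I'll work out the approach.

```bash
cat >> h.py <<'E'
def go(x,y,z,yaw):
    """yaw deg: world direction of -tool x (caddy x). prints roll first, then shifts after roll (cm)"""
    s=robot.read_state(); M=R.from_rotvec(s['orientation']).as_matrix()
    cur=np.degrees(np.arctan2(-M[1,0],-M[0,0])); w=yaw-cur
    N=R.from_euler('z',w,degrees=True).as_matrix()@M
    print('t %.2f'%s['t'],'pos',s['tool_pos'].round(4),'yaw %.2f'%cur,'tz',M[:,2].round(4),'F',s['force'].round(2),'op %.4f'%s['opening'])
    print('roll about tool z %.2f deg; then cm'%(-w),(100*N.T@(np.array([x,y,z])-s['tool_pos'])).round(2))
E
python3 -c "
from h import *
go(.462,-.169,.25,-16.5)"
```

```text
t 0.15 pos [0.1394 0.5831 0.1844] yaw -13.45 tz [-4.0e-04 -1.4e-03 -1.0e+00] F [-0.3   0.16 -0.24] op 0.0927
roll about tool z 3.05 deg; then cm [-52.29 -62.96  -6.47]
```

```bash
for i in 1; do python3 -m pendant '[[[1,0,0,-3,3],[1,-1.3,-1.6,-3.5,0],[1,-2.6,-3.15,0,0],[1,-2.6,-3.15,0,0],[1,-2.6,-3.15,0,0],[1,-2.6,-3.15,0,0],[1,-2.6,-3.15,0,0],[1,-2.6,-3.15,0,0]]]'; done
python3 -m pendant '[[[1,-2.6,-3.15,0,0],[1,-2.6,-3.15,0,0],[1,-2.6,-3.15,0,0],[1,-2.6,-3.15,0,0],[1,-2.6,-3.15,0,0],[1,-2.6,-3.15,0,0],[1,-2.6,-3.15,0,0],[1,-2.6,-3.15,0,0]]]'
python3 -c "
from h import *
go(.462,-.169,.2,-16.5)"
```

```text
t: 0.95
tool_pos: [0.2438, 0.3375, 0.25]
orientation: [0.449, 3.109, -0.0]
force: [1.0, -0.8, -0.3]
opening: 0.0929
gripper_force: 0.0
t: 1.75
tool_pos: [0.3719, 0.0368, 0.2502]
orientation: [0.45, 3.109, 0.0]
force: [0.4, 1.2, 0.9]
opening: 0.0928
gripper_force: 0.0
t 1.75 pos [0.3719 0.0368 0.2502] yaw -16.46 tz [ 5.e-04  1.e-04 -1.e+00] F [0.43 1.17 0.89] op 0.0928
roll about tool z 0.04 deg; then cm [-14.48 -17.17   5.03]
```

```bash
python3 -m pendant '[[[1,-2.2,-2.6,0,0],[1,-2.4,-2.8,0.5,0],[1,-2.4,-2.8,1,0],[1,-2.4,-2.8,1,0],[1,-2.4,-2.8,1,0],[1,-1.8,-2.2,1,0],[1,-0.9,-1.2,0.5,0],[1,0,0,0,0]]]'
python3 -c "
from h import *
go(.462,-.169,.2,-16.5); shot('wrist','w1')"
```

```text
t: 2.55
tool_pos: [0.4614, -0.1684, 0.1989]
orientation: [-0.452, -3.106, -0.001]
force: [0.1, 0.8, 0.5]
opening: 0.093
gripper_force: 0.0
t 2.55 pos [ 0.4614 -0.1684  0.1989] yaw -16.56 tz [-0.0024  0.001  -1.    ] F [0.1  0.81 0.5 ] op 0.0930
roll about tool z -0.06 deg; then cm [-0.07 -0.05 -0.11]
```

View pics/w1.png

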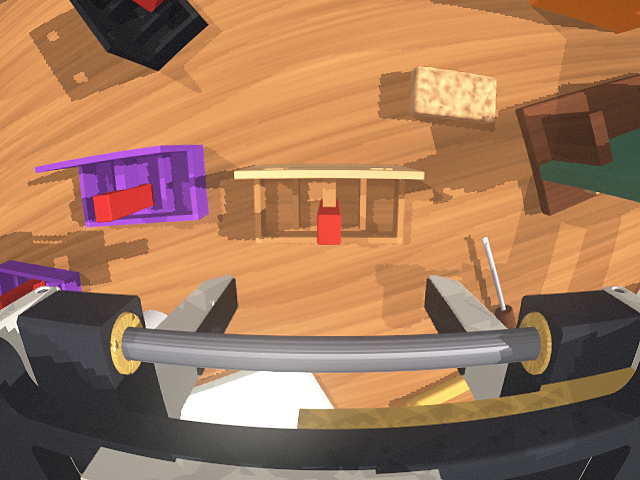

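Wrist view: rib top face is centred at about (329,232), and the plate's top edge runs from (235,174) to (423,175). The caddy is squarely aligned.

Run:
```python
from h import *
im=cv2.imread('pics/w1.png');hsv=cv2.cvtColor(im,cv2.COLOR_BGR2HSV)
m=(((hsv[...,0]<6)|(hsv[...,0]>174))&(hsv[...,1]>150));k=m[190:260,300:360]
ys,xs=np.nonzero(k);print('red',xs.min()+300,xs.max()+300,ys.min()+190,ys.max()+190)
for r in range(196,248,4):
    x=np.nonzero(m[r,300:360])[0]; print(r,(x.min()+300,x.max()+300,im[r,329].tolist()) if len(x) else None)
print([im[r,300].tolist() for r in range(164,184,2)])
a=onz('w1',235,171,.11);b=onz('w1',423.5,171.5,.11);print('plate rear top',a,b,np.linalg.norm(a-b),np.degrees(np.arctan2(*(b-a)[[1,0]])))
print('tri plate',tri(('w1',423.5,173),('top0',319.5,242.5)),tri(('w1',235,173),('top0',367,257)))
for u,v in((318,220),(340.5,220),(318,244.5),(341,244.5)): print(onz('w1',u,v,.1))
print('tri rib',tri(('w1',329.5,232.),('top0',347.3,234),('scene0',291.2,236.3)))
```

```text
red 317 340 199 244
196 None
200 (np.int64(321), np.int64(338), [102, 168, 238])
204 (np.int64(320), np.int64(338), [104, 174, 241])
208 (np.int64(319), np.int64(339), [43, 57, 164])
212 (np.int64(319), np.int64(339), [47, 60, 166])
216 (np.int64(317), np.int64(340), [60, 74, 243])
220 (np.int64(317), np.int64(340), [60, 75, 245])
224 (np.int64(317), np.int64(340), [60, 75, 245])
228 (np.int64(318), np.int64(340), [62, 76, 244])
232 (np.int64(317), np.int64(340), [62, 73, 243])
236 (np.int64(317), np.int64(340), [59, 75, 242])
240 (np.int64(317), np.int64(340), [59, 73, 242])
244 (np.int64(319), np.int64(338), [51, 75, 226])
[[99, 139, 184], [102, 146, 184], [97, 142, 181], [157, 231, 255], [174, 239, 254], [172, 238, 254], [183, 244, 255], [80, 125, 179], [55, 90, 135], [63, 95, 142]]
plate rear top [ 0.39085054 -0.22622948  0.11      ] [ 0.43354164 -0.08418782  0.11      ] 0.14831845214872047 73.27167238147086
tri plate (array([ 0.43460248, -0.0863873 ,  0.11829036]), [np.float64(0.0010226919431312756), np.float64(0.0010226919431312576)]) (array([ 0.39327348, -0.22764961,  0.10902576]), [np.float64(0.001125633028870352), np.float64(0.0011256330288702146)])
[ 0.44941531 -0.1758451   0.1       ]
[ 0.45464632 -0.15825549  0.1       ]
[ 0.46919378 -0.18189215  0.1       ]
[ 0.47462454 -0.16362362  0.1       ]
tri rib (array([ 0.46116225, -0.16831938,  0.10516887]), [np.float64(0.001201266373844585), np.float64(0.002927312742436501), np.float64(0.003299337326247305)])
```

```bash
python3 -m pendant '[[[0.7,0.1,-0.15,2,0],[0.6,0,0,2.5,0],[0.6,0,0,2.5,0],[0.6,0,0,2.5,0],[0.6,0,0,2,0],[0.6,0,0,1.3,0],[0.6,0,0,0.5,0],[0,0,0,0,0]]]' 25
python3 -m pendant '[[[0,0,0,0,0],[0,0,0,0,0],[0,0,0,0,0],[0,0,0,0,0],[0,0,0,0,0],[0,0,0,0,0]]]' 25
python3 -c "
from h import *
go(.46,-.1695,.066,-16.7)"
```

```text
t: 3.4
tool_pos: [0.4606, -0.1681, 0.0674]
orientation: [-0.448, -3.109, -0.0]
force: [0.2, 0.5, -0.5]
opening: 0.0517
gripper_force: 0.0
t: 4.0
tool_pos: [0.4607, -0.1688, 0.0673]
orientation: [0.45, 3.109, -0.0]
force: [0.2, -1.1, -0.8]
opening: 0.0045
gripper_force: 0.0
t 4.00 pos [ 0.4607 -0.1688  0.0673] yaw -16.46 tz [ 1.e-04 -0.e+00 -1.e+00] F [ 0.19 -1.08 -0.84] op 0.0045
roll about tool z 0.24 deg; then cm [ 0.04 -0.09  0.13]
```

The fingers closed on nothing, so I'll look.

```bash
python3 -c "
from h import *
a=shot('wrist','w2')['img']; b=shot('scene','s2')['img']; print(robot.read_state()['opening'],robot.read_state()['gripper_force'])
c=np.hstack([cv2.resize(a[130:430,130:530],(400,300)),cv2.resize(b[150:300,220:420],(400,300))]); cv2.imwrite('pics/c2.png',c)"
```

```text
0.0009039551377819544 0.0
```

View pics/c2.png

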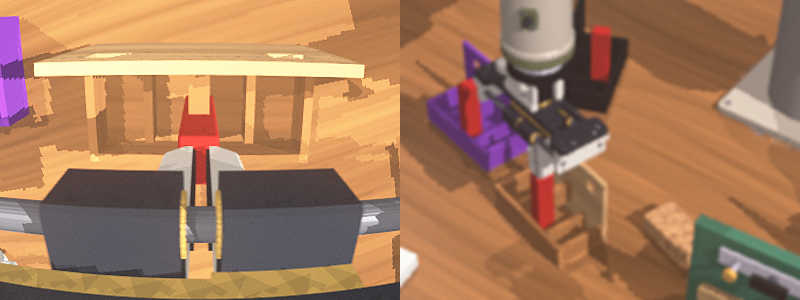

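Run:
```python
from h import *
def proj(f,X):
    c=np.load('pics/'+f+'.npz');K=c['K'];P=c['pose'];p=P[:3,:3].T@(np.array(X)-P[:3,3]);p=np.array([p[0],-p[1],-p[2]])
    if str(c['n'])=='wrist':
        r=np.hypot(p[0],p[1]);th=np.arctan2(r,p[2]);q=p[:2]/r*th
    else:q=p[:2]/p[2]
    return (q*K[0,0]+K[:2,2]).round(1)
s=robot.read_state();print(s['tool_pos'])
for f in('w2','s2'): print(f,'tcp',proj(f,s['tool_pos']),'ribtop',proj(f,[.46,-.1695,.1]),'z.15',proj(f,[.46,-.169,.15]),np.load('pics/'+f+'.npz')['pose'][:3,3])
for f in('w2','w1'):
    im=cv2.imread(f'pics/{f}.png');hsv=cv2.cvtColor(im,cv2.COLOR_BGR2HSV)
    for r in range(210,300,5) if f=='w2' else []:
        x=np.nonzero(((hsv[r,290:370,0]<6)|(hsv[r,290:370,0]>174))&(hsv[r,290:370,1]>150))[0]; print(r,(x.min()+290,x.max()+290,len(x),im[r,329].tolist(),im[r,331].tolist()) if len(x) else None)
# rear top edge of the rib in w2
```

```text
[ 0.46064341 -0.16869943  0.06722307]
w2 tcp [331.4 270.4] ribtop [329.6 291.9] z.15 [330.6 344.5] [ 0.39454867 -0.1497372   0.26561208]
s2 tcp [290.3 246.4] ribtop [289.9 237.1] z.15 [289.6 222.9] [1.21710917 0.45147698 1.03602715]
210 None
215 None
220 None
225 None
230 (np.int64(315), np.int64(343), 7, [124, 201, 252], [129, 205, 252])
235 (np.int64(314), np.int64(343), 8, [120, 201, 252], [122, 199, 252])
240 (np.int64(314), np.int64(344), 9, [123, 200, 252], [123, 200, 252])
245 (np.int64(313), np.int64(345), 33, [45, 61, 187], [51, 62, 191])
250 (np.int64(312), np.int64(346), 35, [56, 73, 193], [52, 68, 193])
255 (np.int64(311), np.int64(346), 36, [52, 67, 192], [52, 68, 192])
260 (np.int64(309), np.int64(347), 39, [47, 61, 185], [50, 69, 192])
265 (np.int64(309), np.int64(348), 40, [53, 64, 202], [59, 69, 206])
270 (np.int64(308), np.int64(348), 41, [70, 80, 253], [72, 87, 253])
275 (np.int64(308), np.int64(348), 41, [78, 89, 255], [79, 92, 255])
280 (np.int64(326), np.int64(336), 11, [60, 73, 221], [47, 58, 170])
285 (np.int64(326), np.int64(335), 10, [50, 61, 179], [50, 61, 176])
290 (np.int64(326), np.int64(335), 10, [56, 65, 181], [52, 62, 181])
295 (np.int64(326), np.int64(335), 10, [57, 63, 179], [47, 59, 172])
```

Run:
```python
from h import *
print('rib rear top',tri(('w1',329,213.7),('w2',328.5,265.5)))
print('plate top rear mid',tri(('w1',329,169.5),('w2',329,191)), )
im=cv2.imread('pics/w2.png');print([(r,im[r,290].tolist()) for r in range(176,212,2)])
# width-based: rib width 20mm seen 41px+? at row 270
for z in(.05,.06,.07,.08,.09,.1):
    a=onz('w2',307.5,272,z);b=onz('w2',348.8,272,z);c=onz('w1',316.8,222,z);d=onz('w1',340.8,222,z);print(z,np.linalg.norm(a-b),np.linalg.norm(c-d))
```

```text
rib rear top (array([ 0.44672196, -0.1658777 ,  0.10113344]), [np.float64(0.00019352306157524124), np.float64(0.0001935230615752267)])
plate top rear mid (array([ 0.41151321, -0.15523522,  0.11787978]), [np.float64(0.0001028214863920416), np.float64(0.0001028214863920494)])
[(176, [123, 178, 226]), (178, [120, 172, 218]), (180, [107, 159, 206]), (182, [109, 157, 203]), (184, [120, 179, 226]), (186, [130, 181, 225]), (188, [125, 181, 227]), (190, [141, 212, 249]), (192, [201, 252, 255]), (194, [200, 251, 255]), (196, [201, 251, 255]), (198, [198, 251, 255]), (200, [199, 251, 255]), (202, [204, 252, 255]), (204, [156, 234, 255]), (206, [80, 127, 184]), (208, [80, 126, 187]), (210, [80, 124, 184])]
0.05 0.02539578247491103 0.022893242521461445
0.06 0.024217936498436947 0.022234272428394784
0.07 0.02304009052196286 0.021575302335328086
0.08 0.02186224454548878 0.020916332242261415
0.09 0.020684398569014734 0.02025736214919473
0.1 0.019506552592540635 0.019598392056128056
```

Both views agree that the rib top is at z = 0.10. The visible fingertips sit at about that same height, so the real finger ends are roughly 33 mm above the reported TCP. I'll open and go lower in steps, watching the force.

```bash
python3 -m pendant '[[[0.5,0,0,-0.5,0],[0.5,0,0,0,0],[0.5,0,0,0,0],[0.5,0,0,0,0],[0.5,0,0,0,0],[0.5,0,0,0,0]]]'
python3 -m pendant '[[[0.5,0,-0.05,0.5,0],[0.5,0,0,0.5,0],[0.5,0,0,0.5,0],[0.5,0,0,0.5,0],[0.5,0,0,0.3,0],[0.5,0,0,0,0]]]'
python3 -m pendant '[[[0,0,0,0,0],[0,0,0,0,0],[0,0,0,0,0],[0,0,0,0,0],[0,0,0,0,0],[0,0,0,0,0]]]' 8
```

```text
t: 4.7
tool_pos: [0.4606, -0.1687, 0.0721]
orientation: [-0.45, -3.109, -0.0]
force: [-0.1, 0.0, 0.8]
opening: 0.0432
gripper_force: 0.0
t: 5.3
tool_pos: [0.46, -0.1689, 0.0485]
orientation: [-0.449, -3.108, -0.001]
force: [0.2, -0.1, 0.5]
opening: 0.0466
gripper_force: 0.0
t: 5.9
tool_pos: [0.4607, -0.1694, 0.0495]
orientation: [0.449, 3.109, -0.0]
force: [0.5, -0.1, 1.6]
opening: 0.0201
gripper_force: 8.0
```

It holds the rib at 20 mm opening, so the finger ends really are higher than reported. I'll regrip 15 mm lower, at the intended height.

```bash
python3 -m pendant '[[[0.4,0,0,0,0],[0.4,0,0,0,0],[0.4,0,0,0,0],[0.4,0,0,0.5,0],[0.4,0,0,0.5,0],[0.4,0,0,0.4,0],[0,0,0,0,0],[0,0,0,0,0]]]' 35
python3 -m pendant '[[[0,0,0,0,0],[0,0,0,0,0],[0,0,0,0,0],[0,0,0,0,0]]]' 35
python3 -m pendant '[[[0,0,0,-0.5,0],[0,0,0,-1,0],[0,0,0,-1.5,0],[0,0,0,-2,0],[0,0,0,-1,0],[0,0,0,0,0]]]'
python3 - <<'E'
from h import *
a=shot('wrist','w3')['img']; b=shot('scene','s3')['img']; s=robot.read_state(); print(s['force'],s['wrist_torque'],s['tool_pos'],s['opening'],s['gripper_force'])
c=np.hstack([cv2.resize(a[130:430,130:530],(400,300)),cv2.resize(b[150:300,220:420],(400,300))]); cv2.imwrite('pics/c3.png',c)
E
```

```text
t: 6.7
tool_pos: [0.4603, -0.1691, 0.0349]
orientation: [-0.449, -3.109, -0.0]
force: [0.2, -0.2, 0.1]
opening: 0.0255
gripper_force: 0.0
t: 7.1
tool_pos: [0.4606, -0.1692, 0.0353]
orientation: [0.45, 3.109, -0.0]
force: [0.8, -1.0, -2.3]
opening: 0.0198
gripper_force: 35.0
t: 7.7
tool_pos: [0.462, -0.1699, 0.0975]
orientation: [0.449, 3.106, -0.002]
force: [-0.6, -0.3, -4.3]
opening: 0.0197
gripper_force: 35.0
[-0.42781993  0.17982113 -4.41379675] [-0.02432614 -0.04850676 -0.00868076] [ 0.46043036 -0.16913358  0.09503403] 0.01980455893076005 34.99889373779297
```

View pics/c3.png

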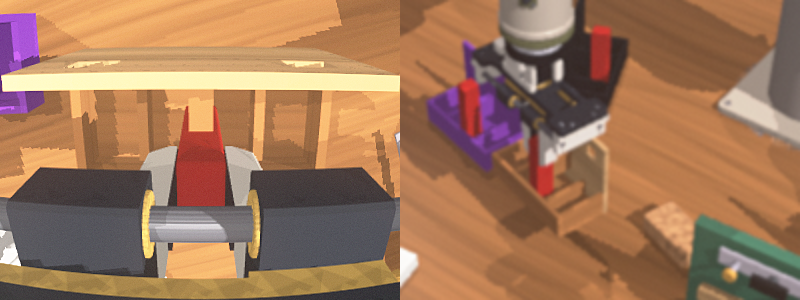

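Firm grip, caddy lifted and level. Now I'll raise it, go out in front, turn to the board's yaw (roll about -20.5°), then move across.

```bash
python3 -m pendant '[[[0,0,0,-1.5,0],[0,0,0,-2,0],[0,-1,0,-1.5,-2],[0,-2,0,0,-4],[0,-3,0,0,-4],[0,-3,0,0,-4],[0,-3,0,0,-4],[0,-2,0,0,-2.5]]]'
python3 -m pendant '[[[0,-2,1,0,0],[0,-1,2,0,0],[0,0,3,0,0],[0,0,3.5,0,0],[0,0,4,0,0],[0,0,4,0,0],[0,0,4,0,0],[0,0,4,0,0]]]'
python3 -c "
from h import *
go(.6,.188,.13,4)"
```

```text
t: 8.6
tool_pos: [0.6, -0.1866, 0.145]
orientation: [0.115, -3.139, -0.001]
force: [0.3, 0.5, -4.8]
opening: 0.0195
gripper_force: 35.0
t: 9.4
tool_pos: [0.61, 0.0714, 0.1452]
orientation: [0.111, -3.139, -0.0]
force: [1.5, 0.8, -3.7]
opening: 0.0197
gripper_force: 35.0
t 9.40 pos [0.61   0.0714 0.1452] yaw 4.04 tz [-0.0011 -0.     -1.    ] F [ 1.48  0.8  -3.72] op 0.0197
roll about tool z 0.04 deg; then cm [ 0.18 11.7   1.52]
```

```bash
python3 -m pendant '[[[0,0,3,0,0],[0,0,3,0.5,0],[0,0.2,2.5,0.5,0],[0,0,2,0.5,0],[0,0,1.2,0,0],[0,0,0,0,0],[0,0,0,0,0],[0,0,0,0,0]]]'
python3 -c "
from h import *
go(.6,.188,.13,4); shot('wrist','w4')"
```

```text
t: 10.2
tool_pos: [0.6009, 0.1853, 0.1306]
orientation: [-0.109, 3.139, -0.001]
force: [-0.7, -0.0, -3.9]
opening: 0.0198
gripper_force: 35.0
t 10.20 pos [0.6009 0.1853 0.1306] yaw 3.98 tz [ 4.e-04 -4.e-04 -1.e+00] F [-0.71 -0.05 -3.85] op 0.0198
roll about tool z -0.02 deg; then cm [0.07 0.27 0.06]
```

View pics/w4.png

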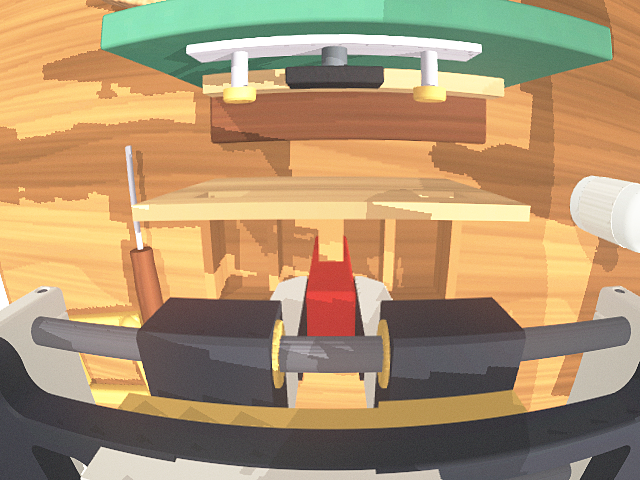

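Wrist view: pin heads at about (240,95) and (430,94), strip and panel above them, pad at (335,77). The plate's top edge runs from (133,212) to (530,212). I'll measure these in the same view.

```bash
cat > m.py <<'E'
from h import *
import sys
def head(f,ylo,yhi,xs):
    im=cv2.imread(f'pics/{f}.png');h=cv2.cvtColor(im,cv2.COLOR_BGR2HSV)
    m=((h[...,0]>18)&(h[...,0]<30)&(h[...,1]>110)&(h[...,2]>90)).astype(np.uint8)
    out=[]
    for x0 in xs:
        k=m[ylo:yhi,x0-25:x0+25];n,l,st,c=cv2.connectedComponentsWithStats(k)
        i=1+np.argmax(st[1:,4]); s=st[i]; out.append((x0-25+s[0],ylo+s[1],x0-25+s[0]+s[2],ylo+s[1]+s[3],c[i][0]+x0-25,c[i][1]+ylo,s[4]))
    return out
E
python3 - <<'E'
from m import *
for o in head('w4',75,115,(240,430)): print(np.round(o,1))
im=cv2.imread('pics/w4.png').astype(int)
for x in(150,200,330,460,515): print(x,[(r,im[r,x].sum()) for r in range(196,226,2)])
for r in(208,212,216): print(r,[(x,im[r,x].sum()) for x in range(128,142,2)],[(x,im[r,x].sum()) for x in range(522,536,2)])
E
```

```text
[223.   88.  256.  102.  232.3  95.6 140. ]
[417.   86.  443.  100.  427.7  92.7 159. ]
150 [(196, np.int64(458)), (198, np.int64(473)), (200, np.int64(559)), (202, np.int64(552)), (204, np.int64(634)), (206, np.int64(650)), (208, np.int64(649)), (210, np.int64(647)), (212, np.int64(655)), (214, np.int64(652)), (216, np.int64(651)), (218, np.int64(649)), (220, np.int64(639)), (222, np.int64(478)), (224, np.int64(487))]
200 [(196, np.int64(455)), (198, np.int64(542)), (200, np.int64(552)), (202, np.int64(562)), (204, np.int64(655)), (206, np.int64(650)), (208, np.int64(645)), (210, np.int64(645)), (212, np.int64(655)), (214, np.int64(654)), (216, np.int64(649)), (218, np.int64(654)), (220, np.int64(520)), (222, np.int64(497)), (224, np.int64(497))]
330 [(196, np.int64(535)), (198, np.int64(545)), (200, np.int64(548)), (202, np.int64(635)), (204, np.int64(622)), (206, np.int64(626)), (208, np.int64(631)), (210, np.int64(633)), (212, np.int64(635)), (214, np.int64(635)), (216, np.int64(637)), (218, np.int64(618)), (220, np.int64(563)), (222, np.int64(563)), (224, np.int64(572))]
460 [(1
[... 904 characters left out ...]
693)), (530, np.int64(460)), (532, np.int64(379)), (534, np.int64(380))]
212 [(128, np.int64(442)), (130, np.int64(436)), (132, np.int64(651)), (134, np.int64(654)), (136, np.int64(653)), (138, np.int64(656)), (140, np.int64(653))] [(522, np.int64(691)), (524, np.int64(693)), (526, np.int64(690)), (528, np.int64(700)), (530, np.int64(395)), (532, np.int64(353)), (534, np.int64(366))]
216 [(128, np.int64(480)), (130, np.int64(482)), (132, np.int64(574)), (134, np.int64(658)), (136, np.int64(652)), (138, np.int64(657)), (140, np.int64(654))] [(522, np.int64(689)), (524, np.int64(692)), (526, np.int64(690)), (528, np.int64(708)), (530, np.int64(528)), (532, np.int64(529)), (534, np.int64(528))]
```

Run:
```python
from m import *
im=cv2.imread('pics/w4.png');h=cv2.cvtColor(im,cv2.COLOR_BGR2HSV)
m=((h[...,0]>14)&(h[...,0]<32)&(h[...,1]>110))
for r in range(82,106,2): print(r,[tuple(np.array([k.min(),k.max()])+a) if len(k:=np.nonzero(m[r,a:b])[0]) else None for a,b in((215,262),(405,452))])
print([h[r,240].tolist() for r in range(76,108,2)]); print([h[r,430].tolist() for r in range(76,108,2)])
s=robot.read_state();tz=s['tool_pos'][2]
```

```text
82 [(np.int64(215), np.int64(261)), None]
84 [(np.int64(215), np.int64(222)), None]
86 [None, (np.int64(417), np.int64(434))]
88 [(np.int64(226), np.int64(254)), (np.int64(413), np.int64(431))]
90 [(np.int64(223), np.int64(261)), (np.int64(405), np.int64(431))]
92 [(np.int64(218), np.int64(260)), (np.int64(413), np.int64(431))]
94 [(np.int64(215), np.int64(255)), (np.int64(413), np.int64(450))]
96 [(np.int64(215), np.int64(255)), (np.int64(413), np.int64(445))]
98 [(np.int64(223), np.int64(255)), (np.int64(414), np.int64(445))]
100 [(np.int64(223), np.int64(254)), (np.int64(415), np.int64(444))]
102 [(np.int64(226), np.int64(250)), (np.int64(430), np.int64(430))]
104 [None, None]
[[0, 0, 255], [0, 0, 255], [0, 0, 255], [0, 0, 255], [0, 0, 255], [0, 0, 255], [30, 74, 255], [30, 67, 255], [30, 68, 255], [30, 63, 255], [30, 59, 255], [29, 108, 255], [18, 150, 234], [18, 151, 223], [8, 138, 150], [9, 137, 164]]
[[150, 3, 251], [150, 3, 251], [150, 2, 251], [150, 3, 252], [127, 9, 254], [24, 123, 255], [26, 118, 255], [26, 115, 255], [26, 116, 255], [27, 117, 255], [25, 120, 254], [23, 133, 255], [18, 147, 226], [15, 142, 206], [10, 135, 177], [10, 135, 174]]
```

```bash
cat >> m.py <<'E'
def rel(f,tz,pl,pr,hl,hr,rows_z=.163):
    """plate rear top corners, head top-front points; everything in board axes (y along plate?)"""
    a=onz(f,*pl,tz+.0747);b=onz(f,*pr,tz+.0747);c=onz(f,*hl,rows_z);d=onz(f,*hr,rows_z)
    ang=lambda p,q:np.degrees(np.arctan2(-(q-p)[0],(q-p)[1]))
    yb=(d-c)[:2]/np.linalg.norm((d-c)[:2]);xb=np.array([yb[1],-yb[0]])
    pm=(a+b)/2;hm=(c+d)/2;D=(pm-hm)[:2]
    print('plate w %.4f yaw %.2f mid %s | pins sep %.4f yaw %.2f mid %s'%(np.linalg.norm(b-a),ang(a,b),pm.round(4),np.linalg.norm(d-c),ang(c,d),hm.round(4)))
    print('plate rear minus head front: x_b %.2f mm, y_b %.2f mm'%(1000*D@xb,1000*D@yb))
E
python3 - <<'E'
from m import *
tz=robot.read_state()['tool_pos'][2];print(tz)
rel('w4',tz,(131.5,204),(529.7,205.5),(239.5,98),(429.5,97))
rel('w4',tz,(131.5,204),(529.7,205.5),(239.5,97),(429.5,96),.160)
o=[ray('w4',131.5,204)]
# board panel/strip front edges yaw
c=np.load('pics/w4.npz');print(c['pose'][:3,3])
E
```

```text
0.1305806165333121
plate w 0.1481 yaw 3.79 mid [0.5502 0.1812 0.2053] | pins sep 0.0853 yaw 4.48 mid [0.5086 0.1801 0.163 ]
plate rear minus head front: x_b 41.58 mm, y_b -2.14 mm
plate w 0.1481 yaw 3.79 mid [0.5502 0.1812 0.2053] | pins sep 0.0868 yaw 4.48 mid [0.5077 0.1801 0.16  ]
plate rear minus head front: x_b 42.47 mm, y_b -2.18 mm
[0.53197254 0.17988248 0.32890593]
```

```bash
python3 -m pendant '[[[0,0.3,0.2,0.6,-0.4],[0,0.4,0,0.8,0],[0,0.4,0,0.7,0],[0,0.4,0,0.4,0],[0,0.3,0,0.05,0],[0,0.2,0,0,0],[0,0,0,0,0],[0,0,0,0,0]]]'
python3 - <<'E'
from m import *
go(.58,.188,.105,4.4); shot('wrist','w5')
im=cv2.imread('pics/w5.png'); cv2.imwrite('pics/c5.png',cv2.resize(im[60:260,120:540],(798,380),interpolation=cv2.INTER_CUBIC))
E
```

```text
t: 11.05
tool_pos: [0.5807, 0.1871, 0.1053]
orientation: [-0.122, 3.138, 0.0]
force: [0.8, 0.4, -4.6]
opening: 0.0196
gripper_force: 35.0
t 11.05 pos [0.5807 0.1871 0.1053] yaw 4.45 tz [ 1.e-03  2.e-04 -1.e+00] F [ 0.81  0.43 -4.64] op 0.0196
roll about tool z 0.05 deg; then cm [0.07 0.1  0.03]
```

View pics/c5.png

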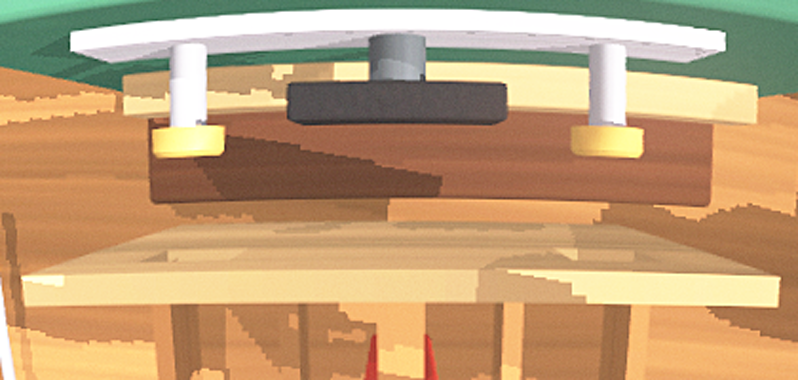

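The heads span crop x 152–225 and 570–643, so their middle is 397.5. The plate spans 22–779, with its middle at 400.7. The hole tops are visible at about (165,255) and (600,255).

Run:
```python
from m import *
tz=robot.read_state()['tool_pos'][2]
g=lambda X,Y:(120+X/1.9,60+Y/1.9)
rel('w5',tz,g(22,275),g(779.5,276.5),g(188.5,152),g(606.5,152),.155)
# pin height from w4/w5: lateral head edges+front edge
for a,b in (((239.5,98),(188.5,150)),((429.5,97),(606.5,150))): print(tri(('w4',*a),('w5',*g(*b))))
print('strip yaw',[onz('w5',*g(X,Y),.165).round(4) for X,Y in((72,33),(724,33))])
im=cv2.imread('pics/w5.png').astype(int)
# plate ends / rows refine
for x in(140,180,330,480,522): print(x,[(r,int(im[r,x].sum())) for r in range(196,222,1)])
```

```text
plate w 0.1483 yaw 4.35 mid [0.5302 0.1826 0.18  ] | pins sep 0.0894 yaw 4.43 mid [0.5083 0.1802 0.155 ]
plate rear minus head front: x_b 22.11 mm, y_b 0.78 mm
(array([0.51126018, 0.13614345, 0.15709673]), [np.float64(5.701002499503304e-05), np.float64(5.7010024995099474e-05)])
(array([0.50451126, 0.22383068, 0.15805031]), [np.float64(4.486607995641485e-05), np.float64(4.4866079956324995e-05)])
strip yaw [array([0.4866, 0.1106, 0.165 ]), array([0.4761, 0.2457, 0.165 ])]
140 [(196, 407), (197, 434), (198, 442), (199, 440), (200, 451), (201, 461), (202, 500), (203, 544), (204, 574), (205, 709), (206, 743), (207, 737), (208, 725), (209, 626), (210, 639), (211, 639), (212, 635), (213, 640), (214, 644), (215, 638), (216, 640), (217, 643), (218, 635), (219, 651), (220, 625), (221, 501)]
180 [(196, 525), (197, 521), (198, 533), (199, 532), (200, 546), (201, 532), (202, 548), (203, 554), (204, 639), (205, 640), (206, 639), (207, 631), (208, 630), (209, 635), (210, 635), (211, 636), (212, 635), (213, 636), (214, 635), (215, 638), (216, 625), (217, 633), (218, 648), (219, 630), (220, 546), (22
[... 259 characters left out ...]
 614), (217, 608), (218, 608), (219, 573), (220, 547), (221, 564)]
480 [(196, 470), (197, 468), (198, 456), (199, 445), (200, 454), (201, 431), (202, 444), (203, 401), (204, 679), (205, 683), (206, 679), (207, 677), (208, 679), (209, 682), (210, 675), (211, 673), (212, 680), (213, 681), (214, 672), (215, 679), (216, 674), (217, 679), (218, 686), (219, 686), (220, 644), (221, 493)]
522 [(196, 362), (197, 337), (198, 351), (199, 357), (200, 348), (201, 339), (202, 332), (203, 390), (204, 401), (205, 609), (206, 694), (207, 683), (208, 680), (209, 678), (210, 680), (211, 677), (212, 677), (213, 673), (214, 682), (215, 682), (216, 677), (217, 678), (218, 684), (219, 683), (220, 700), (221, 562)]
```

Yaw matches to within 0.1° and the plate is 0.8 mm too far toward +y. I'll correct that and advance slowly.

```bash
python3 -m pendant '[[[0,0.2,-0.08,0,0],[0,0.3,0,0,0],[0,0.3,0,0,0],[0,0.3,0,0,0],[0,0.3,0,0,0],[0,0.2,0,0,0],[0,0.1,0,0,0],[0,0,0,0,0]]]'
python3 - <<'E'
from m import *
s=robot.read_state();print(s['force'],s['wrist_torque']);go(.5302,.183,.105,4.4); shot('wrist','w6')
im=cv2.imread('pics/w6.png'); cv2.imwrite('pics/c6.png',cv2.resize(im[60:260,120:540],(798,380),interpolation=cv2.INTER_CUBIC))
E
```

```text
t: 11.9
tool_pos: [0.5634, 0.1848, 0.1048]
orientation: [-0.122, 3.139, 0.0]
force: [0.0, 0.7, -3.4]
opening: 0.02
gripper_force: 35.0
[ 0.00848445  0.67359182 -3.38522785] [ 0.02196155 -0.08580252 -0.00127097]
t 11.90 pos [0.5634 0.1848 0.1048] yaw 4.45 tz [ 1.e-04  0.e+00 -1.e+00] F [ 0.01  0.67 -3.39] op 0.0200
roll about tool z 0.05 deg; then cm [ 3.32  0.07 -0.02]
```

View pics/c6.png

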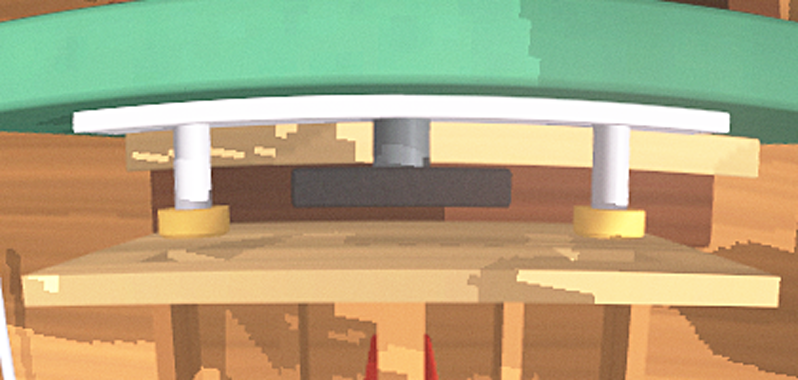

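Pins' middle (401.7) and plate middle (400.7) agree to about 0.2 mm, with roughly 5 mm still to go. I'll creep in at 10 mm/s.

```bash
for i in 1 ; do python3 -m pendant '[[[0,0.1,0,0,0],[0,0.1,0,0,0],[0,0.1,0,0,0],[0,0.1,0,0,0],[0,0.1,0,0,0],[0,0.05,0,0,0],[0,0.05,0,0,0],[0,0,0,0,0]]]'; python3 -c "
from h import *
s=robot.read_state();print(s['force'],s['wrist_torque'],s['tool_pos'])"; done
```

```text
t: 12.75
tool_pos: [0.5574, 0.1844, 0.1048]
orientation: [-0.122, 3.139, 0.0]
force: [0.1, 0.5, -4.7]
opening: 0.0195
gripper_force: 35.0
[ 0.07254508  0.52210814 -4.74608847] [ 0.02949189 -0.06334369 -0.03806996] [0.55742851 0.18439049 0.10475987]
```

```bash
python3 -m pendant '[[[0,0.05,0,0,0],[0,0.05,0,0,0],[0,0.05,0,0,0],[0,0,0,0,0]]]'; python3 -m pendant '[[[0,0.1,0,0,0],[0,0.1,0,0,0],[0,0.1,0,0,0],[0,0,0,0,0]]]';  python3 -c "
from h import *
s=robot.read_state();print(s['force'],s['wrist_torque'],s['tool_pos'])"
```

```text
t: 13.15
tool_pos: [0.5559, 0.1843, 0.1047]
orientation: [0.122, -3.139, 0.0]
force: [-0.9, 0.2, -4.6]
opening: 0.0196
gripper_force: 35.0
t: 13.55
tool_pos: [0.5531, 0.184, 0.1048]
orientation: [-0.122, 3.139, 0.0]
force: [0.8, -0.3, -4.2]
opening: 0.0196
gripper_force: 35.0
[ 0.80961529 -0.34801158 -4.18270363] [ 0.00344573 -0.21984999 -0.04893495] [0.55314896 0.18400631 0.10481506]
```

The heads are in the holes with no contact. The pad comes next.

```bash
python3 -m pendant '[[[0,0.1,0,0,0],[0,0.1,0,0,0],[0,0.1,0,0,0],[0,0.1,0,0,0],[0,0,0,0,0],[0,0,0,0,0]]]'; python3 -m pendant '[[[0,0.05,0,0,0],[0,0.05,0,0,0],[0,0.05,0,0,0],[0,0.05,0,0,0],[0,0,0,0,0],[0,0,0,0,0]]]';  python3 -c "
from h import *
s=robot.read_state();print(s['force'],s['wrist_torque'],s['tool_pos'])"
```

```text
t: 14.15
tool_pos: [0.5492, 0.1837, 0.1048]
orientation: [-0.122, 3.139, 0.0]
force: [3.9, 0.5, -4.7]
opening: 0.0198
gripper_force: 35.0
t: 14.75
tool_pos: [0.5471, 0.1836, 0.1048]
orientation: [-0.122, 3.139, 0.0]
force: [2.8, 1.0, -5.3]
opening: 0.0201
gripper_force: 35.0
[ 2.77382746  0.97654932 -5.34768151] [ 0.05142686 -0.71566915 -0.04892034] [0.54708432 0.18355993 0.10480882]
```

```bash
for i in 1; do python3 -m pendant '[[[0,0.03,0,0,0],[0,0.03,0,0,0],[0,0.03,0,0,0],[0,0.03,0,0,0],[0,0,0,0,0]]]' | egrep 'pos|^force'; python3 -m pendant '[[[0,0.03,0,0,0],[0,0.03,0,0,0],[0,0,0,0,0]]]'| egrep 'pos|^force'; python3 -m pendant '[[[0,0.03,0,0,0],[0,0.03,0,0,0],[0,0,0,0,0]]]'| egrep 'pos|^force'; done;  python3 -c "
from h import *
s=robot.read_state();print(s['force'],s['wrist_torque'],s['tool_pos'])"
```

```text
tool_pos: [0.5459, 0.1835, 0.1048]
force: [4.3, 0.5, -4.2]
tool_pos: [0.5452, 0.1834, 0.1048]
force: [4.2, 0.4, -3.5]
tool_pos: [0.5446, 0.1834, 0.1048]
force: [4.4, 0.6, -3.0]
[ 4.40356481  0.64502963 -2.95386783] [ 0.04332375 -0.79636837 -0.02916044] [0.54463859 0.18337675 0.10478178]
```

```bash
for i in 1; do python3 -m pendant '[[[0,0.03,0,0,0],[0,0,0,0,0]]]' | egrep 'pos|^force'; python3 -m pendant '[[[0,0.03,0,0,0],[0,0,0,0,0]]]'| egrep 'pos|^force'; python3 -m pendant '[[[0,0.03,0,0,0],[0,0,0,0,0]]]'| egrep 'pos|^force'; done;  python3 -c "
from h import *
s=robot.read_state();print(s['force'],s['wrist_torque'],s['tool_pos'])"
```

```text
tool_pos: [0.5443, 0.1834, 0.1048]
force: [4.4, -0.6, -3.4]
tool_pos: [0.5441, 0.1833, 0.1048]
force: [4.7, -0.0, -3.9]
tool_pos: [0.544, 0.1833, 0.1049]
force: [5.7, 0.3, -4.0]
[ 5.68848749  0.32739063 -3.99377479] [ 9.04216747e-02 -9.92670821e-01  8.42049099e-04] [0.54403882 0.1833231  0.10488708]
```

```bash
for i in 1; do python3 -m pendant '[[[0,0.04,0,0,0],[0,0,0,0,0]]]' | egrep 'pos|^force'; python3 -m pendant '[[[0,0.04,0,0,0],[0,0,0,0,0],[0,0,0,0,0]]]'| egrep 'pos|^force'; done;  python3 -c "
from h import *
s=robot.read_state();print(s['force'],s['wrist_torque'],s['tool_pos'])"
```

```text
tool_pos: [0.544, 0.1833, 0.105]
force: [6.7, 1.5, -5.0]
tool_pos: [0.5439, 0.1833, 0.105]
force: [7.9, 1.3, -5.7]
[ 7.93488297  1.25970357 -5.65742823] [ 0.12221122 -1.62154035 -0.04813418] [0.54386806 0.18332181 0.10502801]
```

The plate is at the rail: it has stopped moving and the force is rising gently. I'll ease off slightly and lower.

```bash
for i in 1; do python3 -m pendant '[[[0,-0.07,0,0,0],[0,0,0,0.05,0],[0,0,0,0.05,0],[0,0,0,0.05,0],[0,0,0,0.05,0],[0,0,0,0.05,0],[0,0,0,0.05,0],[0,0,0,0,0]]]' | egrep 'pos|^force'; python3 -m pendant '[[[0,0,0,0.05,0],[0,0,0,0.05,0],[0,0,0,0.05,0],[0,0,0,0.03,0],[0,0,0,0,0]]]'| egrep 'pos|^force'; done;  python3 -c "
from h import *
s=robot.read_state();print(s['force'],s['wrist_torque'],s['tool_pos'])"
```

```text
tool_pos: [0.5441, 0.1834, 0.1022]
force: [5.3, 0.4, -0.7]
tool_pos: [0.5441, 0.1834, 0.1005]
force: [5.3, 0.8, -1.3]
[ 5.2565612   0.83309073 -1.31682452] [ 0.0509753  -0.84025151  0.02647734] [0.54410522 0.18340847 0.10048565]
```

```bash
for i in 1; do python3 -m pendant '[[[0,0,0,0.05,0],[0,0,0,0.05,0],[0,0,0,0,0]]]' | egrep 'pos|^force'; python3 -m pendant '[[[0,0,0,0.05,0],[0,0,0,0,0]]]'| egrep 'pos|^force';python3 -m pendant '[[[0,0,0,0.05,0],[0,0,0,0,0]]]'| egrep 'pos|^force'; done;  python3 -c "
from h import *
s=robot.read_state();print(s['force'],s['wrist_torque'],s['tool_pos'])"
```

```text
tool_pos: [0.5441, 0.1834, 0.0995]
force: [5.7, 0.8, -0.3]
tool_pos: [0.5442, 0.1834, 0.0992]
force: [5.2, 0.4, 0.5]
tool_pos: [0.5442, 0.1834, 0.099]
force: [3.8, -0.5, 4.7]
[ 3.79908045 -0.46326056  4.7311291 ] [ 0.00186717 -0.37102552  0.01543193] [0.54420248 0.18342609 0.09902276]
```

It's seated, 6 mm down with the weight carried by the shanks. Releasing and withdrawing upward.

```bash
python3 -m pendant '[[[0.22,0,0,-0.03,0],[0.25,0,0,0,0],[0.3,0,0,0,0],[0.4,0,0,0,0],[0.5,0,0,0,0],[0.5,0,0,0,0],[0.5,0,0,0,0],[0.5,0,0,0,0]]]'
python3 - <<'E'
from m import *
shot('wrist','w7'); shot('scene','s7')
im=cv2.imread('pics/w7.png').astype(int)
for x in(180,330,480): print(x,[(r,int(im[r,x].sum())) for r in range(194,226,2)])
E
```

```text
t: 19.75
tool_pos: [0.5436, 0.1833, 0.0982]
orientation: [0.122, -3.139, -0.0]
force: [-0.4, -0.5, 0.8]
opening: 0.0466
gripper_force: 0.0
180 [(194, 440), (196, 436), (198, 452), (200, 513), (202, 475), (204, 550), (206, 551), (208, 562), (210, 567), (212, 565), (214, 551), (216, 739), (218, 704), (220, 635), (222, 644), (224, 641)]
330 [(194, 277), (196, 264), (198, 266), (200, 266), (202, 252), (204, 243), (206, 425), (208, 559), (210, 544), (212, 507), (214, 611), (216, 625), (218, 632), (220, 625), (222, 629), (224, 623)]
480 [(194, 471), (196, 484), (198, 461), (200, 500), (202, 512), (204, 525), (206, 500), (208, 487), (210, 476), (212, 467), (214, 474), (216, 693), (218, 693), (220, 691), (222, 692), (224, 694)]
```

```bash
python3 -m pendant '[[[0.5,0,0,-0.5,0],[0.5,0,0,-1,0],[0.5,0,0,-1.5,0],[0.5,0,0,-2,0],[0.5,0,0,-2.5,0],[0.5,0,0,-2.5,0],[0.5,0,0,-1,0],[0.5,0,0,0,0]]]'
python3 - <<'E'
from m import *
a=shot('wrist','w8'); shot('scene','s8')
im=a['img'];h=cv2.cvtColor(im,cv2.COLOR_BGR2HSV)
m=(((h[...,0]<6)|(h[...,0]>174))&(h[...,1]>150)).astype(np.uint8)
n,l,s,c=cv2.connectedComponentsWithStats(m)
for i in range(1,n):
    if s[i,4]>80: print('red w8',s[i],onz('w8',*c[i],.164).round(4))
t=robot.read_camera('top')['img'];cv2.imwrite('pics/t8.png',t)
for f in('s0','s7','s8'):
    p=cv2.imread('pics/'+('scene0' if f=='s0' else f)+'.png')
    hh=cv2.cvtColor(p,cv2.COLOR_BGR2HSV);mm=(((hh[...,0]<6)|(hh[...,0]>174))&(hh[...,1]>150)&(hh[...,2]>90)).astype(np.uint8)
    n,l,s,c=cv2.connectedComponentsWithStats(mm[120:400,100:520]); print(f,[(s[i].tolist(),c[i].round(1).tolist()) for i in range(1,n) if s[i,4]>60])
# change elsewhere between scene0 and s8
d=cv2.absdiff(cv2.imread('pics/scene0.png'),cv2.imread('pics/s8.png')).max(2)>50
n,l,s,c=cv2.connectedComponentsWithStats(cv2.morphologyEx(d.astype(np.uint8),cv2.MORPH_CLOSE,np.ones((5,5))))
print([s[i].tolist() for i in range(1,n) if s[i,4]>60])
E
```

```text
t: 20.65
tool_pos: [0.5451, 0.1837, 0.2112]
orientation: [-0.122, 3.135, 0.001]
force: [0.2, -0.3, 0.2]
opening: 0.0463
gripper_force: 0.0
red w8 [ 316  205   29   61 1363] [0.5396 0.1825 0.164 ]
s0 [([215, 43, 11, 28, 275], [219.9, 56.3]), ([77, 50, 14, 28, 226], [84.0, 63.1]), ([149, 69, 12, 29, 245], [154.6, 82.9]), ([185, 113, 12, 31, 306], [191.1, 127.9]), ([356, 133, 12, 17, 131], [361.6, 140.0])]
s7 [([215, 43, 11, 28, 271], [219.8, 56.5]), ([77, 50, 14, 28, 226], [83.9, 63.1]), ([149, 70, 12, 28, 251], [154.4, 83.1]), ([356, 133, 12, 17, 136], [361.6, 140.0]), ([286, 182, 15, 32, 317], [292.9, 197.3])]
s8 [([215, 43, 11, 28, 269], [219.7, 56.3]), ([77, 50, 14, 28, 222], [83.8, 62.8]), ([149, 70, 12, 28, 242], [154.4, 82.9]), ([356, 133, 12, 17, 136], [361.6, 140.1]), ([286, 181, 15, 33, 329], [293.0, 197.0])]
[[279, 0, 253, 354, 23211], [550, 0, 90, 68, 3291], [512, 39, 28, 65, 556], [178, 105, 145, 178, 8803], [621, 188, 19, 60, 659], [322, 297, 68, 54, 935]]
```

The rib sits in the same place before and after withdrawing, and the look-alikes haven't moved. Last check: both heads showing in front of the plate, and plate level.

Run:
```python
from m import *
a=cv2.imread('pics/w8.png');b=cv2.imread('pics/s8.png');k=b[225:385,335:495]
cv2.imwrite('pics/c8.png',cv2.resize(k,None,fx=3,fy=3))
h=cv2.cvtColor(k,cv2.COLOR_BGR2HSV);m=((h[...,0]>20)&(h[...,0]<30)&(h[...,1]>140)&(h[...,2]>120)).astype(np.uint8)
n,l,s,c=cv2.connectedComponentsWithStats(m)
for i in range(1,n):
    if s[i,4]>6:
        u,v=c[i]+[335,225];print('brass',s[i,4],(u,v),onz('s8',u,v,.152).round(4))
im=a.astype(int).sum(2)
for x in(210,250,330,410,450):
    g=np.diff(im[120:260,x]);i=np.argsort(-np.abs(g))[:5];print(x,sorted((int(r)+120,int(g[r])) for r in i))
# plate lean: rib top outline vs expected; rib edges in w7/w8 (rear top edge)
def red(f,lo):
    q=cv2.cvtColor(cv2.imread(f'pics/{f}.png'),cv2.COLOR_BGR2HSV);
    return [(r,int(q[r,330,2])) for r in range(lo,lo+70,4) if q[r,330,1]>150 and (q[r,330,0]<8 or q[r,330,0]>172)]
print('w7',red('w7',240));print('w8',red('w8',200))
```

```text
210 [(129, 90), (154, -42), (155, -39), (156, -46), (216, 98)]
250 [(125, 188), (154, 238), (160, -200), (179, 186), (195, -179)]
330 [(153, 173), (159, -246), (176, 258), (178, 169), (215, -132)]
410 [(154, 240), (166, -241), (179, 203), (188, -110), (189, -153)]
450 [(156, 145), (168, -152), (169, -158), (193, 120), (229, 125)]
w7 [(268, 201), (272, 199), (276, 201), (280, 199), (284, 201), (288, 201), (292, 199), (296, 198), (300, 226), (304, 232), (308, 235)]
w8 [(220, 207), (224, 205), (228, 202), (232, 255), (236, 255), (240, 255), (244, 255), (248, 255), (252, 254), (256, 254), (260, 255), (264, 255)]
```

```bash
python3 -m pendant '[[[0.5,0,0,-3,0],[0.5,0,0,-4,0],[0.5,0,0,-4,0],[0.5,3,0,-4,0],[0.5,4,0,-2,0],[0.5,4,0,0,0],[0.5,3,0,0,0],[0.5,0,0,0,0]]]'
python3 - <<'E'
from m import *
shot('scene','s9');shot('top','t9');b=cv2.imread('pics/s9.png');h=cv2.cvtColor(b,cv2.COLOR_BGR2HSV)
# expected projections of heads
def proj(f,X):
    c=np.load('pics/'+f+'.npz');K=c['K'];P=c['pose'];p=P[:3,:3].T@(np.array(X)-P[:3,3]);return (K@(np.array([p[0],-p[1],-p[2]])/-p[2]))[:2]
for X,o in(((.5112,.1355,.155),(385,287.5)),((.5045,.225,.155),(422,304.4))):
    u,v=o;u=int(round(u));v=int(round(v)); print('head',o,proj('s9',X).round(1));print('\n'.join(' '.join('%3d/%3d/%3d'%tuple(h[r,x]) for x in range(u-6,u+7,2)) for r in range(v-6,v+7,2)))
m=(((h[...,0]<6)|(h[...,0]>174))&(h[...,1]>150)&(h[...,2]>90)).astype(np.uint8)[280:400,350:450]
n,l,s,c=cv2.connectedComponentsWithStats(m);print([(s[i].tolist(),(c[i]+[350,280]).round(1)) for i in range(1,n) if s[i,4]>40])
print('rib top expected upright', proj('s9',(.544,.1828,.164)).round(1))
E
```

```text
t: 21.6
tool_pos: [0.4016, 0.1725, 0.3782]
orientation: [-0.124, 3.139, 0.0]
force: [0.1, -0.4, -0.0]
opening: 0.0466
gripper_force: 0.0
head (385, 287.5) [383.2 288.8]
 14/112/159  15/114/161  15/114/159  15/114/166  15/117/200  16/115/233  17/105/238
 15/117/142  15/117/137  16/138/163  16/139/185  15/117/165  15/115/160  15/118/193
 14/114/137  16/138/142  17/157/188  18/154/235  17/149/231  15/113/154  14/113/160
 15/113/135  16/135/160  17/152/158  17/157/179  18/152/212  19/ 95/124  15/114/156
 15/114/125  14/117/140  16/133/167  16/143/164  18/120/130  16/102/138  15/115/160
 15/114/139  15/112/137  15/113/140  15/114/154  14/115/140  15/114/157  14/114/159
 14/116/143  14/112/141  15/114/137  15/113/138  15/113/136  15/113/136  15/113/144
head (422, 304.4) [420.4 305.7]
 16/115/148  15/114/147  15/115/149  15/115/168  15/119/185  15/115/201  14/ 96/216
 14/114/145  16/112/137  15/119/144  15/122/151  14/115/142  15/118/151  15/116/195
 14/112/132  16/132/135  17/156/178  17/156/224  16/145/201  14/111/145  15/114/143
 14/113/131  16/139/145  17/156/159  17/154/192  18/154/238  18/110/137  15/113/145
 14/113/126  15/119/161  16/145/163  17/153/157  18/144/175  22/ 85/114  15/115/151
 14/113/140  14/115/138  15/119/148  15/122/157  15/120/145  15/111/140  15/116/152
 15/117/135  14/116/139  15/114/141  15/113/138  15/116/143  15/115/146  15/114/154
[([36, 21, 15, 33, 325], array([393.1, 317. ]))]
rib top expected upright [394.8 305.4]
```

```bash
python3 -c "
from h import *
print(robot.close_job())"
```

```text
the job is handed in; nothing more can be done
None
```

The caddy is hanging on both pins, with both brass heads showing in front of its back plate; it is released, the arm is clear, and I handed the job in at about 22 s; board contact read under about 10 N whenever I checked, and I saw no sign that anything else had moved.

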